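# Hold a handle blank in the drilling jig

### The arm

A 7-joint arm with a two-finger parallel gripper is mounted at the origin on the work surface. World frame = base frame: x ahead of the robot, y to its left, z up, the work surface at z = 0. Lengths are in m, angles in rad, forces in N, time in s.
With the tool pointing down it reaches from about 0.375 to 0.925 m from the base axis. Payload 3.1 kg.
Tool frame: the origin (TCP) lies at the very end of the fingers, on their centre line; the grasp point (between the pads) lies 19 mm behind it; z points along the fingers, y is the line along which they close (so a half turn about z gives the same grasp; the last joint's range is limited). The gripper opens to 85 mm and grips with 20 to 120 N. Pads are 22 mm wide; open, the fingers measure 114 mm over their backs; the gripper's body (76 mm by 85 mm) begins 54 mm behind the grasp point. The pads swing forward as they close: fully open they stand 13 mm farther back than shut.
Start: joints at [-1.215, 0.383, 0.044, 1.598, -0.018, 1.161, -0.05], TCP at [0.285, 0.584, 0.199] pointing down, gripper open.
Joint ranges: [-2.61, 2.61], [-0.41, 2.15], [-1.48, 1.57], [0, 2.5], [-1.57, 4.71], [0.05, 1.97], [-2.85, 2.85]. Speed limits (rad/s): [2.79, 2.79, 3.14, 3.14, 3.14, 3.14, 3.14].

### API

Orientations are given as a unit quaternion [x, y, z, w].
In Python, from cell import * gives the robot as it stands. The module is installed in compiled form; this text tells all that it offers.
- The arm moves only by the tool jog_arm, never from a script. Its argument "series" is a list of rows, each an object with "linear": the shift along the tool's x, y, z each as a share of 50 mm, from -1 to 1, a list of three; "twist": the turn, a rotation vector about the tool's x, y, z each as a share of 0.1 rad, from -1 to 1, a list of three. A call has 1 to 8 rows; each row shifts and turns the commanded pose from where the row before left it, along the tool's axes as they then stand; what a row does not reach is not made up. A row lasts 1/8 s, in which the tool goes at most 62.5 mm and 10.7 degrees, less where a joint would pass 70% of its speed; a pose out of reach is approached as far as the arm can. A call with a number of a shift or a turn outside -1 to 1 is refused whole. A call with a gripper value outside its range is refused whole. "gripper" is the closure in counts, from 0 (fully open) to 255 (shut), set as the call begins (left out, the last holds). The fingers move at their own pace and stop on an object; the grip force is fixed at half the most. Time passes only in rows, so rows that do not move let the fingers close. It gives the time, the measured TCP pose, the force, the opening and the grip force at its end, in the units of the state.
- get_obs(): the state, without advancing time (a new reading comes with each control period).
- get_image(name): name is "scene" or "side" or "wrist"; returns (picture, depth): 420x560x3 uint8, red, green, blue; 420x560 float32, m along the optical axis (not along the pixel's ray), 0 where there is no reading.
- get_calibration(name): a dict with "intrinsics" (3x3 intrinsics, pixels), "rvec" (rotation vector, rad) and "tvec" (3), from world to camera coordinates, as OpenCV has them. Camera axes: x right, y down, z forward; pixel columns grow to the right and rows downward; lengths in m; the calibration is good to about 2 mm. A picture is of the moment at which its call begins: read the wrist's pose just before it. get_calibration takes no time and is no camera call; for the wrist camera it gives the pose at the moment of the call.
- finish_job(): hands the job in; it is judged then, once.
The state is a dict: "time_s": time; "joint_pos": joint angles; "joint_velocities": joint speeds; "effort": joint torques, N m; "position": TCP position; "eef_rot": TCP orientation; "wrist_force": force on the tool from outside, world axes, zero at the start; "moment": the same for the moment, N m; "opening": opening from 0.0 (shut) to 1.0 (fully open); "grasp_force": force on a finger pad.
Only numpy, scipy, OpenCV 4.12 (cv2) and the standard library are available. Lean on these libraries where they do the work, as an engineer would, in place of code of your own. Each camera call takes 0.05 s, during which the arm holds its last target. There are 200 camera calls.

### The job

Get the wooden handle blank ready to drill: take the longest of the three steel pins out of the stand and drop it end-down, fully home, into the hole of the drilling jig and let go of it; it is the end stop. Then bring the blank onto the jig board, foot down, its end butted against the pin and its long side flush against the fence, and press it against fence and board together with one firm diagonal push (roughly 10 to 25 N both sideways and down). Finish while still holding that push, without letting go; leave the two short pins and everything else on the bench where they are.

Things in the scene. Friction and masses are not known exactly. Their poses are not given: they have to be found in the camera images.
- jig: Drilling jig: plywood board fixed to the bench, 190 (x) x 220 (y) x 45 (z) mm. Origin: centre of its underside; z up. The fence runs along its +x side, parallel to its y axis; the fence's working face lies at x = +71 mm and looks to -x. The pin hole is near the +y end. With the pin in the hole the blank, seated, has its centre at x = +33.5, y = +22 mm, 27.5 mm above the board.
- jig_hole (a point): Centre of the mouth of the round pin hole in the jig's top (at jig x = 33.5, y = 85, z = 45 mm). Hole 19 mm wide, 35 mm deep, 3 mm lead-in chamfer.
- fence: Dark wooden fence fixed on the jig board, 24 (x) x 220 (y) x 35 (z) mm, its top 80 mm above the bench. Origin: centre of its underside, on the board's top; axes as the jig's.
- pin: Same long pin as pin_center; origin at its lower end, z along it, up.
- pin_center (a point): Centre (half-way up) of the stop pin, the longest pin: steel, round, 16 mm thick, 120 mm long, about 180 g, plain with a chamfered foot; z along it. It stands upright in one of the stand's three holes, its foot 10 mm above the bench (30 mm deep, holes 19 mm wide, so it may lean a little). In the jig its foot also ends 10 mm above the bench.
- short_a_center (a point): Centre of a short steel pin, 16 mm thick, 85 mm long, standing in the stand. Leave it there.
- short_b_center (a point): Centre of the other short steel pin, same size. Leave it there.
- stand: Dark wooden pin stand fixed to the bench, 180 (x) x 70 (y) x 40 (z) mm, three holes in a row along its x axis, 55 mm apart. Origin: centre of its underside. The three pins stand in its holes in any order.
- blank: Same handle blank as blank_center; origin at the centre of its underside, same axes.
- blank_center (a point): Centre (27.5 mm above its underside) of the handle blank: light wood, T section turned foot down, 110 mm long (y). Foot 75 (x) x 110 (y) x 18 (z) mm; on its middle an upright rib 24 mm thick (x), 110 mm long, from 18 to 55 mm above the underside. 190 to 340 g. It lies foot down on the bench; a half turn about z makes no difference.
- offcut: Small wooden offcut 50 x 35 x 22 mm. Bystander.
- driver: Screwdriver lying on the bench. Bystander.
- brush: Bench brush lying on the bench. Bystander.
- hammer: Hammer lying on the bench. Bystander.
- key: Steel T-shaped chuck key, about 85 x 60 mm, 16 mm high. Bystander.
There are look-alikes about, which are no part of the job. What is shaped like the pin but blue or pink is not meant.

How it is judged:
On the way:
1. the long pin stands fully home in the jig's hole and has been let go (horizontal distance between pin_center and jig_hole below 0.008 m and z of pin_center in the frame of jig below 0.078 m and angle between pin's own z axis and vertical below 0.15 rad and contact force between the fingers and pin below 0.1 N), for 0.2 s.
At the end, for the whole second after the job is handed in: Long pin home in the jig hole (8 mm, 0.15 rad), not touched; blank flat (0.06 rad) and along the fence (0.05 rad), within 3.5 mm of the fence and 5 mm of its place at the pin, still, pressing more than 4 N on the fence and 7 N on the board, fingers pressing on it (over 4 N) (all of step 1 and x of blank_center in the frame of jig above 0.03 m and y of blank_center in the frame of jig between 0.0165 and 0.0275 m and z of blank_center in the frame of jig between 0.069 and 0.0755 m and angle between blank's own z axis and vertical below 0.06 rad and angle between the y axis of blank and the y axis of jig, either way round below 0.05 rad and contact force between blank and fence above 4 N and contact force between blank and jig above 7 N and contact force between the fingers and blank above 4 N and linear speed of blank below 0.01 m/s); the arm keeps its last pose, push and grip.
It fails at once if a short pin or a loose thing on the bench moved more than 30 mm (distance of any of short_a_center, short_b_center, offcut, driver, brush, hammer, key from where it was at the start of the episode above 0.03 m).
It also fails if it takes over 61 s, if anything falls off the work surface, if the arm or the gripper's body presses on something with over 40 N, if the wrist force passes 120 N, or if a joint passes its speed limit or range.

## Working session

There is one attempt and no reset: what is moved stays moved. The work goes in short steps, Python scripts to look and compute and a tool call to move; the robot and the scene stay as the last step left them, time stands still between calls to the robot, and variables do not carry over. Pictures are saved under pics/ and viewed, at most 10 in all, crops included, and the job is handed in when it is done.

Besides the shell and the picture viewer there is one more tool, called after "Request:" as name(argument=value, ...), one argument or row to a line, values as JSON. jog_arm: Moves the arm, as the interface text tells. Its arguments: {"type":"object","properties":{"series":{"type":"array"},"gripper":{"type":"number"}},"required":["series"]}

```bash
mkdir -p pics; cat > h.py <<'E'
from cell import *
import numpy as np, cv2
from scipy.spatial.transform import Rotation as R
def cal(n):
    c=get_calibration(n); return np.array(c["intrinsics"]),R.from_rotvec(np.ravel(c["rvec"])).as_matrix(),np.ravel(c["tvec"])
def grab(n,tag):
    C=cal(n); im,d=get_image(n); cv2.imwrite(f"pics/{tag}.png",im[:,:,::-1]); np.savez(f"pics/{tag}.npz",im=im,d=d,K=C[0],Rm=C[1],t=C[2]); return im,d,C
def load(tag):
    z=np.load(f"pics/{tag}.npz"); return z["im"],z["d"],(z["K"],z["Rm"],z["t"])
def cloud(d,C):
    K,Rm,t=C; v,u=np.mgrid[:d.shape[0],:d.shape[1]]
    P=np.stack([(u-K[0,2])/K[0,0]*d,(v-K[1,2])/K[1,1]*d,d],-1)
    W=(P-t)@Rm; W[d<=0]=np.nan; return W
def ray(u,v,z,C):
    K,Rm,t=C; r=Rm.T@np.array([(u-K[0,2])/K[0,0],(v-K[1,2])/K[1,1],1]); o=-Rm.T@t
    return o+r*(z-o[2])/r[2]
def st():
    o=get_obs(); print("t",round(o["time_s"],2),"p",np.round(o["position"],4),"q",np.round(o["eef_rot"],3),"F",np.round(o["wrist_force"],1),"op",round(float(o["opening"]),3),"g",np.round(o["grasp_force"],1)); return o
E
python3 - <<'E'
from h import *
st()
a=grab("scene","s0")[0]; b=grab("side","d0")[0]
for n in("scene","side"):
    K,Rm,t=cal(n); print(n,K.tolist(),-Rm.T@t,Rm[2])
E
```

```text
t 0.0 p [0.2845 0.5833 0.1976] q [ 0.225  0.974 -0.001 -0.   ] F [-0.  -0.2  0.4] op 0.999 g 0.0
scene [[445.13847291245577, 0.0, 277.097279454358], [0.0, 445.13847291245577, 215.40027727424246], [0.0, 0.0, 1.0]] [1.2009864  0.46476632 1.03768151] [-0.50390557 -0.36095062 -0.78472532]
side [[497.43303328806775, 0.0, 285.54404920989083], [0.0, 497.43303328806775, 205.05765877841475], [0.0, 0.0, 1.0]] [-0.05790423 -0.89681162  0.8312071 ] [ 0.46961202  0.67856244 -0.5648164 ]
```

View pics/s0.png

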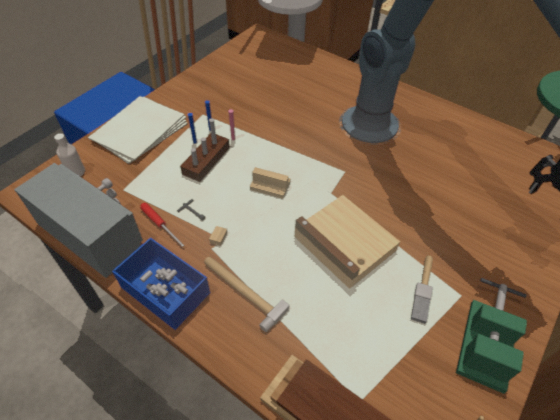

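View pics/d0.png

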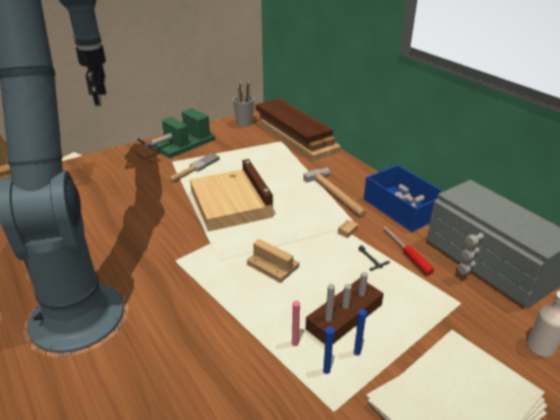

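The scene view shows the stand at (206,155) with three steel pins at about (194,152), (204,145) and (212,130). The blank is at (270,181), and the jig is at (345,238) with its fence on the camera side. In the side view the pins are at (331,300), (347,295) and (363,283), and the hole is a dark spot at (233,175). Blue and pink look-alikes stand around the stand. Next I'll measure and enlarge the stand.

```bash
python3 - <<'E'
from h import *
for tag,(x0,y0,x1,y1) in {"s0":(150,90,300,210),"d0":(270,250,400,350)}.items():
    im,d,C=load(tag); W=cloud(d,C)
    hsv=cv2.cvtColor(im,cv2.COLOR_RGB2HSV)
    # steel: low saturation, mid value, height>45mm
    sub=np.zeros(d.shape,bool); sub[y0:y1,x0:x1]=1
    m=sub&(hsv[...,1]<70)&(W[...,2]>.045)&(W[...,2]<.2)
    n,l,s,c=cv2.connectedComponentsWithStats(m.astype(np.uint8))
    for i in range(1,n):
        if s[i,4]>15:
            p=W[l==i]; print(tag,"steel",np.round(c[i]),s[i,4],"med",np.round(np.median(p,0),4),"ztop",np.round(np.percentile(p[:,2],[90,98]),3))
def rect(tag,name,box,zlo,zhi):
    im,d,C=load(tag); W=cloud(d,C); sub=np.zeros(d.shape,bool); sub[box[1]:box[3],box[0]:box[2]]=1
    m=sub&(W[...,2]>zlo)&(W[...,2]<zhi); n,l,s,c=cv2.connectedComponentsWithStats(m.astype(np.uint8)); i=1+np.argmax(s[1:,4])
    p=W[l==i]; r=cv2.minAreaRect((p[:,:2]*1000).astype(np.float32)); print(tag,name,s[i,4],"c",np.round(r[0],1),"size",np.round(r[1],1),"ang",round(r[2],1),"z",np.round(np.median(p[:,2]),4))
rect("s0","stand",(170,120,240,185),.033,.046); rect("d0","stand",(295,275,390,345),.033,.046)
rect("s0","blank rib",(240,155,300,200),.045,.065); rect("d0","blank rib",(235,230,310,290),.045,.065)
rect("s0","blank foot",(240,155,300,200),.012,.023); rect("d0","blank foot",(235,230,310,290),.012,.023)
rect("s0","fence",(285,190,410,285),.074,.09); rect("d0","fence",(180,150,285,230),.074,.09)
rect("s0","board",(285,190,410,285),.038,.052); rect("d0","board",(180,150,285,230),.038,.052)
a=cv2.imread("pics/s0.png")[90:210,150:300]; b=cv2.imread("pics/d0.png")[245:365,270:410]
cv2.imwrite("pics/crop1.png",np.hstack([cv2.resize(a,(400,480)),cv2.resize(b,(400,480))]))
E
```

```text
s0 steel [213. 129.] 117 med [ 0.4415 -0.337   0.0931] ztop [0.129 0.131]
s0 steel [194. 126.] 18 med [ 0.4477 -0.4166  0.0717] ztop [0.094 0.101]
s0 steel [204. 145.] 64 med [ 0.4966 -0.3286  0.0774] ztop [0.096 0.099]
s0 steel [194. 155.] 70 med [ 0.5496 -0.3198  0.0766] ztop [0.095 0.097]
d0 steel [363. 282.] 143 med [ 0.5417 -0.3311  0.0762] ztop [0.094 0.095]
d0 steel [330. 301.] 252 med [ 0.4335 -0.3488  0.0948] ztop [0.128 0.13 ]
d0 steel [347. 294.] 145 med [ 0.4881 -0.3397  0.076 ] ztop [0.094 0.096]
d0 steel [292. 314.] 22 med [ 0.3505 -0.3324  0.0926] ztop [0.114 0.12 ]
d0 steel [299. 319.] 19 med [ 0.362  -0.3408  0.0783] ztop [0.101 0.103]
d0 steel [364. 328.] 25 med [ 0.4521 -0.4329  0.0777] ztop [0.103 0.111]
s0 stand 779 c [ 491.9 -332.2] size [183.9  74.3] ang 7.9 z 0.0403
d0 stand 1616 c [ 491.9 -334.9] size [182.3  73.5] ang 9.0 z 0.0384
s0 blank rib 286 c [453.  -99.8] size [ 31.4 110.2] ang 16.7 z 0.0547
d0 blank rib 382 c [ 452.8 -103.6] size [ 28.  112.3] ang 17.8 z 0.0527
s0 blank foot 309 c [454.4 -99.8] size [ 78.5 111.4] ang 18.1 z 0.0182
d0 blank foot 485 c [ 452.1 -103.3] size [ 77.8 113.6] ang 18.5 z 0.0165
s0 fence 708 c [582.3 182.6] size [219.6  26.8] ang 77.0 z 0.0803
d0 fence 346 c [580.  178.3] size [225.4  26.1] ang 76.5 z 0.0783
s0 board 3593 c [500.6 200.7] size [222.8 195.1] ang 76.9 z 0.0455
d0 board 2550 c [499.3 198.6] size [229.6 188.7] ang 77.1 z 0.0431
```

View pics/crop1.png

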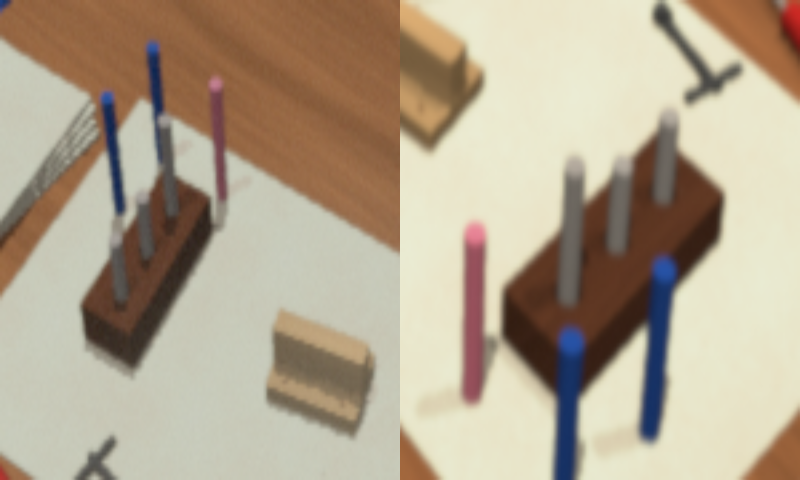

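Candidates in the scene view: steel (213,129) with top at z≈0.130, and steel (204,145) and (194,155) with tops at ≈0.096. The blue and pink ones stand on the bench. A 120 mm pin whose foot is 10 mm above the bench must top out at 0.130, so (213,129), which is (330,301) in the side view, is the long pin, and the crop confirms it. Next I'll refine the pin and hole.

```bash
cat >> h.py <<'E'
def plan(target,yaw_close,n=None):
    """rows to reach target TCP (m) with closing line at world angle yaw_close (deg); tool kept pointing down"""
    o=get_obs(); Rc=R.from_quat(o["eef_rot"]); y=np.deg2rad(yaw_close)
    best=None
    for k in(0,np.pi):
        yy=np.array([np.cos(y+k),np.sin(y+k),0]); z=np.array([0,0,-1.]); x=np.cross(yy,z)
        Rt=R.from_matrix(np.stack([x,yy,z],1)); rv=(Rc.inv()*Rt).as_rotvec()
        if best is None or np.linalg.norm(rv)<np.linalg.norm(best[0]): best=(rv,Rt)
    rv=best[0]; dp=np.array(target)-o["position"]
    n=n or int(np.ceil(max(np.abs(rv).max()/.095,np.abs(dp).max()/.036,1)))
    print("n",n,"dp",np.round(dp,4),"rv deg",np.round(np.rad2deg(rv),1))
    for i in range(n):
        Ri=Rc*R.from_rotvec(rv*i/n); l=Ri.inv().apply(dp/n)/.05
        print('{"linear":%s,"twist":%s},'%(np.round(l,2).tolist(),np.round(rv/n/.1,2).tolist()),end="" if (i+1)%8 else "\n")
    print()
E
python3 - <<'E'
from h import *
for tag,uv in (("s0",(213,129)),("d0",(330,301))):
    im,d,C=load(tag); W=cloud(d,C); cam=-C[1].T@C[2]
    hsv=cv2.cvtColor(im,cv2.COLOR_RGB2HSV)
    m=(hsv[...,1]<75)&(W[...,2]>.05)&(W[...,2]<.2); l=cv2.connectedComponents(m.astype(np.uint8))[1]; m=l==l[uv[1],uv[0]]
    v,u=np.nonzero(m); pts=np.stack([u,v],1).astype(float)
    rows=np.unique(v); mid=[(u[v==r].min()/2+u[v==r].max()/2,r) for r in rows]
    print(tag,"rows",rows.min(),rows.max(),"mid top/bot",mid[1],mid[-2])
    # depth: surface + 8mm along horizontal view
    for lo,hi in((.055,.075),(.08,.1),(.105,.12)):
        q=m&(W[...,2]>lo)&(W[...,2]<hi); p=np.median(W[q],0); h=p-cam; h[2]=0; h/=np.linalg.norm(h); print("  z",round(p[2],3),"axis",np.round((p+h*.007)[:2],4))
    # hole: dark blob on board top
    J=np.array([.5,.1997]);ax=np.array([.974,-.228]);ay=np.array([.228,.974])
    c=np.array([*(J+.0335*ax+.085*ay),.045]); pr=C[0]@(C[1]@c+C[2]); pr=pr[:2]/pr[2]; print("  pred hole px",np.round(pr,1),np.round(c,4))
    x,y=np.round(pr).astype(int); g=im[y-12:y+13,x-14:x+15].astype(int).sum(2); Ws=W[y-12:y+13,x-14:x+15]
    k=(np.abs(Ws[...,2]-.045)<.02)|np.isnan(Ws[...,2])
    bl=(Ws[...,2]<.037)&k
    dk=(g<np.median(g)-90); n,l,s,cc=cv2.connectedComponentsWithStats(dk.astype(np.uint8))
    for i in range(1,n): 
        if s[i,4]>4: print("  dark",s[i],np.round(ray(cc[i][0]+x-14,cc[i][1]+y-12,.045,C),4))
im,d,C=load("s0")
W=cloud(d,C)
st(); print("via"); plan([.46,.1,.22],98.5)
E
```

```text
s0 rows 117 141 mid top/bot (np.float64(210.5), np.int64(118)) (np.float64(214.0), np.int64(140))
  z 0.062 axis [ 0.4378 -0.3422]
  z 0.09 axis [ 0.4371 -0.341 ]
  z 0.113 axis [ 0.4377 -0.3426]
  pred hole px [360.9 260.6] [0.552  0.2749 0.045 ]
  dark [  0   8  13  17 131] [0.5847 0.2672 0.045 ]
  dark [10 10  8  6 36] [0.5545 0.2751 0.045 ]
  dark [14 13 15 12 80] [0.5602 0.3055 0.045 ]
d0 rows 284 316 mid top/bot (np.float64(331.0), np.int64(285)) (np.float64(329.0), np.int64(315))
  z 0.065 axis [ 0.4376 -0.3446]
  z 0.089 axis [ 0.4379 -0.3437]
  z 0.113 axis [ 0.4376 -0.344 ]
  pred hole px [231.9 174.8] [0.552  0.2749 0.045 ]
  dark [24  0  5 15 58] [0.6028 0.2865 0.045 ]
  dark [12 12  6  3 13] [0.5511 0.2695 0.045 ]
t 0.1 p [0.2845 0.5834 0.1977] q [ 0.225  0.974 -0.001 -0.   ] F [ 0.6  0.9 -0.1] op 1.0 g 0.0
via
n 14 dp [ 0.1755 -0.4834  0.0223] rv deg [ -0.1  -0.  -34.5]
{"linear":[-0.53, -0.51, -0.03],"twist":[-0.0, -0.0, -0.43]},{"linear":[-0.51, -0.53, -0.03],"twist":[-0.0, -0.0, -0.43]},{"linear":[-0.48, -0.55, -0.03],"twist":[-0.0, -0.0, -0.43]},{"linear":[-0.46, -0.57, -0.03],"twist":[-0.0, -0.0, -0.43]},{"linear":[-0.43, -0.59, -0.03],"twist":[-0.0, -0.0, -0.43]},{"linear":[-0.41, -0.61, -0.03],"twist":[-0.0, -0.0, -0.43]},{"linear":[-0.38, -0.63, -0.03],"twist":[-0.0, -0.0, -0.43]},{"linear":[-0.35, -0.64, -0.03],"twist":[-0.0, -0.0, -0.43]},
{"linear":[-0.32, -0.66, -0.03],"twist":[-0.0, -0.0, -0.43]},{"linear":[-0.3, -0.67, -0.03],"twist":[-0.0, -0.0, -0.43]},{"linear":[-0.27, -0.68, -0.03],"twist":[-0.0, -0.0, -0.43]},{"linear":[-0.24, -0.7, -0.03],"twist":[-0.0, -0.0, -0.43]},{"linear":[-0.21, -0.7, -0.03],"twist":[-0.0, -0.0, -0.43]},{"linear":[-0.18, -0.71, -0.03],"twist":[-0.0, -0.0, -0.43]},
```

Request:
jog_arm(
  series=[
    {"linear": [-0.52, -0.52, -0.03], "twist": [0, 0, -0.43]},
    {"linear": [-0.5, -0.54, -0.03], "twist": [0, 0, -0.43]},
    {"linear": [-0.48, -0.56, -0.03], "twist": [0, 0, -0.43]},
    {"linear": [-0.46, -0.57, -0.03], "twist": [0, 0, -0.43]},
    {"linear": [-0.43, -0.59, -0.03], "twist": [0, 0, -0.43]},
    {"linear": [-0.4, -0.61, -0.03], "twist": [0, 0, -0.43]},
    {"linear": [-0.38, -0.63, -0.03], "twist": [0, 0, -0.43]},
    {"linear": [-0.35, -0.64, -0.03], "twist": [0, 0, -0.43]},
  ],
  gripper=80,
)

```text
time_s: 1.1
position: [0.3837, 0.3065, 0.2105]
eef_rot: [0.054, 0.999, -0.0, -0.0]
wrist_force: [0.6, 0.9, -0.8]
opening: 0.686
grasp_force: 0.0
```

Request:
jog_arm(
  series=[
    {"linear": [-0.32, -0.66, -0.03], "twist": [0, 0, -0.43]},
    {"linear": [-0.3, -0.67, -0.03], "twist": [0, 0, -0.43]},
    {"linear": [-0.27, -0.68, -0.03], "twist": [0, 0, -0.43]},
    {"linear": [-0.24, -0.7, -0.03], "twist": [0, 0, -0.43]},
    {"linear": [-0.2, -0.7, -0.03], "twist": [0, 0, -0.43]},
    {"linear": [-0.18, -0.7, -0.03], "twist": [0, 0, -0.43]},
  ],
)

```text
time_s: 1.85
position: [0.4587, 0.1005, 0.2196]
eef_rot: [-0.075, 0.997, -0.0, -0.0]
wrist_force: [-0.2, -0.1, -0.2]
opening: 0.687
grasp_force: 0.0
```

```bash
python3 - <<'E'
from h import *
st(); plan([.4377,-.343,.20],98.5)
E
```

```text
t 1.85 p [0.4587 0.1005 0.2196] q [-0.075  0.997 -0.    -0.   ] F [-0.2 -0.1 -0.2] op 0.687 g 0.0
n 13 dp [-0.021  -0.4435 -0.0196] rv deg [-0.  -0.   0.1]
{"linear":[0.13, -0.67, 0.03],"twist":[-0.0, -0.0, 0.0]},{"linear":[0.13, -0.67, 0.03],"twist":[-0.0, -0.0, 0.0]},{"linear":[0.13, -0.67, 0.03],"twist":[-0.0, -0.0, 0.0]},{"linear":[0.13, -0.67, 0.03],"twist":[-0.0, -0.0, 0.0]},{"linear":[0.13, -0.67, 0.03],"twist":[-0.0, -0.0, 0.0]},{"linear":[0.13, -0.67, 0.03],"twist":[-0.0, -0.0, 0.0]},{"linear":[0.13, -0.67, 0.03],"twist":[-0.0, -0.0, 0.0]},{"linear":[0.13, -0.67, 0.03],"twist":[-0.0, -0.0, 0.0]},
{"linear":[0.13, -0.67, 0.03],"twist":[-0.0, -0.0, 0.0]},{"linear":[0.13, -0.67, 0.03],"twist":[-0.0, -0.0, 0.0]},{"linear":[0.13, -0.67, 0.03],"twist":[-0.0, -0.0, 0.0]},{"linear":[0.13, -0.67, 0.03],"twist":[-0.0, -0.0, 0.0]},{"linear":[0.13, -0.67, 0.03],"twist":[-0.0, -0.0, 0.0]},
```

Request:
jog_arm(
  series=[
    {"linear": [0.13, -0.85, 0.04], "twist": [0, 0, 0]},
    {"linear": [0.13, -0.85, 0.04], "twist": [0, 0, 0]},
    {"linear": [0.13, -0.85, 0.04], "twist": [0, 0, 0]},
    {"linear": [0.13, -0.85, 0.04], "twist": [0, 0, 0]},
    {"linear": [0.13, -0.85, 0.04], "twist": [0, 0, 0]},
    {"linear": [0.13, -0.85, 0.04], "twist": [0, 0, 0]},
    {"linear": [0.13, -0.85, 0.04], "twist": [0, 0, 0]},
    {"linear": [0.13, -0.85, 0.04], "twist": [0, 0, 0]},
  ],
)

```text
time_s: 2.85
position: [0.4572, -0.2431, 0.2036]
eef_rot: [-0.074, 0.997, 0.0, -0.0]
wrist_force: [0.5, -0.8, -0.2]
opening: 0.69
grasp_force: 0.0
```

Request:
jog_arm(
  series=[
    {"linear": [0.2, -0.64, 0.04], "twist": [0, 0, 0]},
    {"linear": [0.2, -0.64, 0.03], "twist": [0, 0, 0]},
    {"linear": [0.19, -0.64, 0], "twist": [0, 0, 0]},
    {"linear": [0, 0, 0], "twist": [0, 0, 0]},
  ],
)

```text
time_s: 3.35
position: [0.4405, -0.3446, 0.2003]
eef_rot: [-0.071, 0.997, -0.001, -0.001]
wrist_force: [0.4, -0.1, -0.1]
opening: 0.687
grasp_force: 0.0
```

```bash
python3 - <<'E'
from h import *
st(); im,d,C=grab("wrist","w1"); W=cloud(d,C)
m=(W[...,2]>.12)&(W[...,2]<.14); n,l,s,c=cv2.connectedComponentsWithStats(m.astype(np.uint8))
for i in range(1,n):
    if s[i,4]>30: p=W[l==i]; print(np.round(c[i]),s[i],np.round(np.nanmean(p,0),4),"sides",np.round(p.min(0),3),np.round(p.max(0),3), np.round(ray(*c[i],.13,C),4))
plan([.4377,-.343,.086],98.5)
E
```

```text
t 3.35 p [ 0.4405 -0.3446  0.2003] q [-0.071  0.997 -0.001 -0.001] F [ 0.4 -0.1 -0.1] op 0.687 g 0.0
[190. 103.] [180  92  22  23 334] [ 0.3695 -0.4251  0.121 ] sides [ 0.362 -0.433  0.12 ] [ 0.378 -0.417  0.123] [ 0.3695 -0.4226  0.13  ]
[315. 105.] [305  94  21  23 335] [ 0.3581 -0.3334  0.121 ] sides [ 0.35  -0.341  0.12 ] [ 0.366 -0.326  0.123] [ 0.3585 -0.3341  0.13  ]
[184. 206.] [175 197  19  19 246] [ 0.4494 -0.4254  0.1209] sides [ 0.442 -0.433  0.12 ] [ 0.457 -0.418  0.123] [ 0.4466 -0.4229  0.13  ]
[287. 208.] [277 197  20  23 361] [ 0.4367 -0.3434  0.13  ] sides [ 0.43  -0.351  0.12 ] [ 0.446 -0.336  0.133] [ 0.4367 -0.3434  0.13  ]
n 4 dp [-0.0038 -0.0006 -0.1141] rv deg [ 0.  -0.1 -0.2]
{"linear":[0.02, -0.0, 0.57],"twist":[0.0, -0.0, -0.01]},{"linear":[0.02, -0.0, 0.57],"twist":[0.0, -0.0, -0.01]},{"linear":[0.02, -0.0, 0.57],"twist":[0.0, -0.0, -0.01]},{"linear":[0.02, -0.0, 0.57],"twist":[0.0, -0.0, -0.01]},
```

View pics/w1.png

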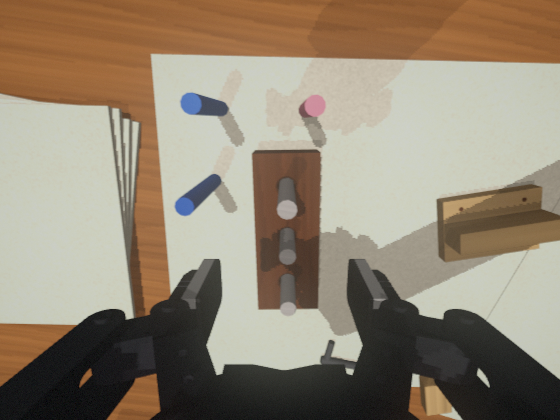

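The wrist view shows the long pin's top at (287,208), with the fingers straddling its column and the short pins below it at (287,245) and (288,292). The blue pins are at (184,206) and (190,103) and the pink one at (315,105), all clear of the fingers. Now I'll descend and grip.

Request:
jog_arm(
  series=[
    {"linear": [0.02, 0.01, 0.57], "twist": [0, 0, 0]},
    {"linear": [0.02, 0.01, 0.57], "twist": [0, 0, 0]},
    {"linear": [0.01, 0.01, 0.57], "twist": [0, 0, 0]},
    {"linear": [0.01, 0, 0.57], "twist": [0, 0, 0]},
    {"linear": [0, 0, 0], "twist": [0, 0, 0]},
  ],
)

```text
time_s: 4.03
position: [0.438, -0.3369, 0.084]
eef_rot: [-0.075, 0.997, 0.002, -0.002]
wrist_force: [0.3, 0.6, -0.3]
opening: 0.689
grasp_force: 0.0
```

Request:
jog_arm(
  series=[
    {"linear": [0, 0, 0], "twist": [0, 0, 0]},
    {"linear": [0, 0, 0], "twist": [0, 0, 0]},
    {"linear": [0, 0, 0], "twist": [0, 0, 0]},
    {"linear": [0, 0, 0], "twist": [0, 0, 0]},
    {"linear": [0, 0, 0], "twist": [0, 0, 0]},
    {"linear": [0, 0, 0], "twist": [0, 0, 0]},
  ],
  gripper=255,
)

```text
time_s: 4.78
position: [0.4408, -0.3413, 0.0881]
eef_rot: [-0.074, 0.997, -0.001, 0.001]
wrist_force: [0.1, 0.1, 6.5]
opening: 0.148
grasp_force: 58.8
```

Request:
jog_arm(
  series=[
    {"linear": [0, 0, -0.4], "twist": [0, 0, 0]},
    {"linear": [0, 0, -0.6], "twist": [0, 0, 0]},
    {"linear": [0, 0, -0.6], "twist": [0, 0, 0]},
    {"linear": [0, 0, -0.6], "twist": [0, 0, 0]},
    {"linear": [0, 0, -0.2], "twist": [0, 0, 0]},
  ],
)

```text
time_s: 5.4
position: [0.4401, -0.3412, 0.2088]
eef_rot: [-0.074, 0.997, -0.001, 0.002]
wrist_force: [0.0, -0.1, -2.4]
opening: 0.147
grasp_force: 58.9
```

```bash
python3 - <<'E'
from h import *
st(); plan([.49,0,.21],88); plan([.5525,.2745,.21],76.8)
E
```

```text
t 5.4 p [ 0.4401 -0.3412  0.2088] q [-0.074  0.997 -0.001  0.002] F [ 0.  -0.1 -2.4] op 0.147 g 58.9
n 10 dp [0.0499 0.3412 0.0012] rv deg [-0.1  0.2 10.5]
{"linear":[-0.2, 0.66, -0.0],"twist":[-0.0, 0.0, 0.18]},{"linear":[-0.19, 0.66, -0.0],"twist":[-0.0, 0.0, 0.18]},{"linear":[-0.18, 0.67, -0.0],"twist":[-0.0, 0.0, 0.18]},{"linear":[-0.16, 0.67, -0.0],"twist":[-0.0, 0.0, 0.18]},{"linear":[-0.15, 0.67, -0.0],"twist":[-0.0, 0.0, 0.18]},{"linear":[-0.14, 0.68, -0.0],"twist":[-0.0, 0.0, 0.18]},{"linear":[-0.13, 0.68, -0.0],"twist":[-0.0, 0.0, 0.18]},{"linear":[-0.11, 0.68, -0.0],"twist":[-0.0, 0.0, 0.18]},
{"linear":[-0.1, 0.68, -0.0],"twist":[-0.0, 0.0, 0.18]},{"linear":[-0.09, 0.68, -0.0],"twist":[-0.0, 0.0, 0.18]},
n 18 dp [0.1124 0.6157 0.0012] rv deg [-0.1  0.2 21.7]
{"linear":[-0.22, 0.66, -0.0],"twist":[-0.0, 0.0, 0.21]},{"linear":[-0.21, 0.66, -0.0],"twist":[-0.0, 0.0, 0.21]},{"linear":[-0.2, 0.67, -0.0],"twist":[-0.0, 0.0, 0.21]},{"linear":[-0.18, 0.67, -0.0],"twist":[-0.0, 0.0, 0.21]},{"linear":[-0.17, 0.67, -0.0],"twist":[-0.0, 0.0, 0.21]},{"linear":[-0.15, 0.68, -0.0],"twist":[-0.0, 0.0, 0.21]},{"linear":[-0.14, 0.68, -0.0],"twist":[-0.0, 0.0, 0.21]},{"linear":[-0.13, 0.68, -0.0],"twist":[-0.0, 0.0, 0.21]},
{"linear":[-0.11, 0.69, -0.0],"twist":[-0.0, 0.0, 0.21]},{"linear":[-0.1, 0.69, -0.0],"twist":[-0.0, 0.0, 0.21]},{"linear":[-0.08, 0.69, -0.0],"twist":[-0.0, 0.0, 0.21]},{"linear":[-0.07, 0.69, -0.0],"twist":[-0.0, 0.0, 0.21]},{"linear":[-0.05, 0.69, -0.0],"twist":[-0.0, 0.0, 0.21]},{"linear":[-0.04, 0.69, -0.0],"twist":[-0.0, 0.0, 0.21]},{"linear":[-0.02, 0.69, -0.0],"twist":[-0.0, 0.0, 0.21]},{"linear":[-0.01, 0.7, -0.0],"twist":[-0.0, 0.0, 0.21]},
{"linear":[0.01, 0.7, -0.0],"twist":[-0.0, 0.0, 0.21]},{"linear":[0.02, 0.7, -0.0],"twist":[-0.0, 0.0, 0.21]},
```

Request:
jog_arm(
  series=[
    {"linear": [-0.22, 0.66, 0], "twist": [0, 0, 0.21]},
    {"linear": [-0.21, 0.66, 0], "twist": [0, 0, 0.21]},
    {"linear": [-0.2, 0.67, 0], "twist": [0, 0, 0.21]},
    {"linear": [-0.18, 0.67, 0], "twist": [0, 0, 0.21]},
    {"linear": [-0.17, 0.67, 0], "twist": [0, 0, 0.21]},
    {"linear": [-0.15, 0.68, 0], "twist": [0, 0, 0.21]},
    {"linear": [-0.14, 0.68, 0], "twist": [0, 0, 0.21]},
    {"linear": [-0.13, 0.68, 0], "twist": [0, 0, 0.21]},
  ],
)

```text
time_s: 6.4
position: [0.4881, -0.066, 0.2056]
eef_rot: [0.01, 1.0, 0.0, -0.001]
wrist_force: [-0.0, -0.0, -2.4]
opening: 0.151
grasp_force: 58.9
```

Request:
jog_arm(
  series=[
    {"linear": [-0.11, 0.69, 0], "twist": [0, 0, 0.21]},
    {"linear": [-0.1, 0.69, 0], "twist": [0, 0, 0.21]},
    {"linear": [-0.08, 0.69, 0], "twist": [0, 0, 0.21]},
    {"linear": [-0.07, 0.69, 0], "twist": [0, 0, 0.21]},
    {"linear": [-0.05, 0.69, 0], "twist": [0, 0, 0.21]},
    {"linear": [-0.04, 0.69, 0], "twist": [0, 0, 0.21]},
  ],
)

```text
time_s: 7.15
position: [0.5256, 0.1385, 0.2054]
eef_rot: [0.073, 0.997, -0.001, -0.001]
wrist_force: [0.3, -1.0, -2.7]
opening: 0.148
grasp_force: 58.9
```

```bash
python3 - <<'E'
from h import *
st(); im,d,C=grab("wrist","w2"); W=cloud(d,C)
print(np.round(C[0]@(C[1]@np.array([.5525,.2745,.045])+C[2]),1))
plan([.5525,.2745,.21],76.8)
E
```

```text
t 7.15 p [0.5256 0.1385 0.2054] q [ 0.073  0.997 -0.001 -0.001] F [ 0.3 -1.  -2.7] op 0.148 g 58.9
[143.1  67.1   0.3]
n 4 dp [0.0265 0.1287 0.0046] rv deg [ 0.2 -0.1  5.2]
{"linear":[-0.04, 0.66, -0.02],"twist":[0.01, -0.0, 0.23]},{"linear":[-0.03, 0.66, -0.02],"twist":[0.01, -0.0, 0.23]},{"linear":[-0.01, 0.66, -0.02],"twist":[0.01, -0.0, 0.23]},{"linear":[0.0, 0.66, -0.02],"twist":[0.01, -0.0, 0.23]},
```

View pics/w2.png

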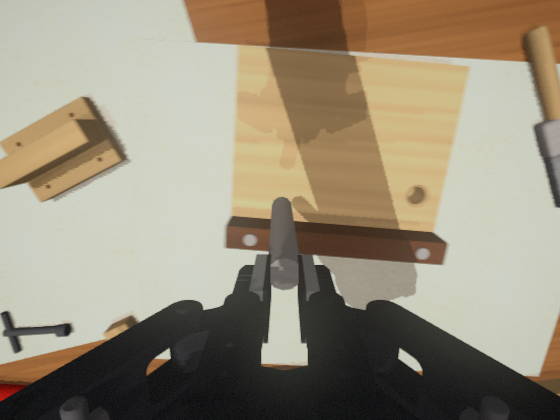

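The wrist view shows the hole at about (416,195), the fence below it, and the pin held between the fingers from (283,205) to (285,280). I'll measure the hole and how the pin sits in the grip.

```bash
python3 - <<'E'
from h import *
im,d,C=load("w2"); W=cloud(d,C)
x,y=416,195; g=im[y-18:y+19,x-18:x+19].astype(int).sum(2); dk=(g<np.median(g)-70).astype(np.uint8)
n,l,s,c=cv2.connectedComponentsWithStats(dk)
for i in range(1,n):
    if s[i,4]>20: print("hole",s[i],np.round(ray(c[i][0]+x-18,c[i][1]+y-18,.045,C),4),"box centre",np.round(ray(s[i,0]+s[i,2]/2-.5+x-18,s[i,1]+s[i,3]/2-.5+y-18,.045,C),4))
Ws=W[y-18:y+19,x-18:x+19]; h=Ws[...,2]<.038; vv,uu=np.nonzero(h); print("deep px",h.sum(), np.round(ray((uu.min()+uu.max())/2+x-18,(vv.min()+vv.max())/2+y-18,.045,C),4) if h.any() else "")
# board fit from wrist
m=(abs(W[...,2]-.045)<.006); n,l,s,c=cv2.connectedComponentsWithStats(m.astype(np.uint8)); i=1+np.argmax(s[1:,4]); r=cv2.minAreaRect((W[l==i][:,:2]*1000).astype(np.float32)); print("board",r)
m=(abs(W[...,2]-.08)<.006)&(W[...,0]<.65); n,l,s,c=cv2.connectedComponentsWithStats(m.astype(np.uint8)); i=1+np.argmax(s[1:,4]); r=cv2.minAreaRect((W[l==i][:,:2]*1000).astype(np.float32)); print("fence",r)
m=(abs(W[...,2]-.054)<.007)&(W[...,1]<0); n,l,s,c=cv2.connectedComponentsWithStats(m.astype(np.uint8)); i=1+np.argmax(s[1:,4]); r=cv2.minAreaRect((W[l==i][:,:2]*1000).astype(np.float32)); print("rib",r)
# pin: side points, by height, relative to TCP
p0=get_obs()["position"]; cam=-C[1].T@C[2]
q=(np.hypot(W[...,0]-p0[0],W[...,1]-p0[1])<.02)&(W[...,2]>.1)&(W[...,2]<.255)
for lo in np.arange(.12,.26,.02):
    k=q&(W[...,2]>lo)&(W[...,2]<lo+.02)
    if k.sum()>5:
        p=np.median(W[k],0); h=p-cam;h[2]=0;h/=np.linalg.norm(h); print("pin z",round(p[2],3),np.round((p+h*.0075)[:2]-p0[:2],4),k.sum())
print("minz",np.nanmin(W[...,2][q]),"maxz",np.nanpercentile(W[...,2][q],99), "cam-p0",np.round(cam-p0,3))
E
```

```text
hole [  8   8  21  20 275] [0.5528 0.2757 0.045 ] box centre [0.5519 0.2747 0.045 ]
deep px 204 [0.5516 0.2726 0.045 ]
board ((489.59259033203125, 202.13084411621094), (220.76861572265625, 167.00721740722656), 76.74918365478516)
fence ((589.572265625, 214.55474853515625), (148.857177734375, 24.9973087310791), 76.69613647460938)
rib ((453.4737548828125, -101.2156982421875), (24.771934509277344, 111.27001953125), 17.320650100708008)
pin z 0.134 [-0.0033 -0.0087] 65
pin z 0.151 [-0.0034 -0.0087] 135
pin z 0.171 [-0.0033 -0.0084] 176
pin z 0.191 [-0.0031 -0.0083] 226
pin z 0.211 [-0.003  -0.0075] 317
pin z 0.23 [-0.003  -0.0073] 414
pin z 0.248 [ 0.0014 -0.0062] 1481
minz 0.12899951839102405 maxz 0.2545224680737721 cam-p0 [-0.069  0.003  0.176]
```

```bash
python3 - <<'E'
from h import *
st(); plan([.552,.274,.21],76.7,4)
E
```

```text
t 7.2 p [0.526  0.1458 0.2054] q [ 0.07   0.998  0.002 -0.001] F [ 1.9  5.4 -2.1] op 0.148 g 58.9
n 4 dp [0.026  0.1282 0.0046] rv deg [ 0.2 -0.1  5.3]
{"linear":[-0.04, 0.65, -0.02],"twist":[0.01, -0.0, 0.23]},{"linear":[-0.02, 0.65, -0.02],"twist":[0.01, -0.0, 0.23]},{"linear":[-0.01, 0.65, -0.02],"twist":[0.01, -0.0, 0.23]},{"linear":[0.01, 0.65, -0.02],"twist":[0.01, -0.0, 0.23]},
```

Request:
jog_arm(
  series=[
    {"linear": [-0.06, 0.66, 0], "twist": [0, 0, 0.23]},
    {"linear": [-0.05, 0.66, 0], "twist": [0, 0, 0.23]},
    {"linear": [-0.03, 0.66, 0], "twist": [0, 0, 0.23]},
    {"linear": [-0.02, 0.66, 0], "twist": [0, 0, 0.23]},
    {"linear": [0, 0, 0], "twist": [0, 0, 0]},
    {"linear": [0, 0, 0], "twist": [0, 0, 0]},
    {"linear": [0, 0, 0], "twist": [0, 0, 0]},
  ],
)

```text
time_s: 8.07
position: [0.5581, 0.2641, 0.2061]
eef_rot: [0.12, 0.993, -0.001, -0.0]
wrist_force: [0.7, 0.1, -3.0]
opening: 0.145
grasp_force: 58.9
```

```bash
cat > look.py <<'E'
from h import *
import sys
o=st(); im,d,C=grab("wrist",sys.argv[1]); W=cloud(d,C); p0=o["position"]; cam=-C[1].T@C[2]
q=(np.hypot(W[...,0]-p0[0],W[...,1]-p0[1])<.02)&(W[...,2]>p0[2]-.1)&(W[...,2]<p0[2]-.005)
for lo in np.arange(p0[2]-.1,p0[2],.02):
    k=q&(W[...,2]>lo)&(W[...,2]<lo+.02)
    if k.sum()>5:
        p=np.median(W[k],0); h=p-cam;h[2]=0;h/=np.linalg.norm(h); print("pin z",round(p[2],3),np.round((p+h*.0075)[:2],4))
for n in("scene","side"):
    im,d,C=grab(n,sys.argv[1]+n); W=cloud(d,C); cam=-C[1].T@C[2]
    q=(np.hypot(W[...,0]-p0[0],W[...,1]-p0[1])<.03)&(W[...,2]>p0[2]-.073)&(W[...,2]<p0[2]-.01)&(cv2.cvtColor(im,cv2.COLOR_RGB2HSV)[...,1]<75)
    if q.sum()>5:
        p=np.median(W[q],0); h=p-cam;h[2]=0;h/=np.linalg.norm(h); print(n,"pin",round(p[2],3),np.round((p+h*.007)[:2],4),q.sum())
plan([p0[0],p0[1],p0[2]],76.7)
E
python3 look.py w3
python3 - <<'E'
from h import *
im,d,C=load("w3"); print(np.round(C[0]@(C[1]@np.array([.552,.274,.045])+C[2]),3))
m=(abs(cloud(d,C)[...,2]-.045)<.006); W=cloud(d,C)
n,l,s,c=cv2.connectedComponentsWithStats(m.astype(np.uint8)); i=1+np.argmax(s[1:,4]); print(cv2.minAreaRect((W[l==i][:,:2]*1000).astype(np.float32)))
E
```

```text
t 8.07 p [0.5581 0.2641 0.2061] q [ 0.12   0.993 -0.001 -0.   ] F [ 0.7  0.1 -3. ] op 0.145 g 58.9
pin z 0.138 [0.5551 0.2639]
pin z 0.157 [0.5553 0.264 ]
pin z 0.177 [0.5553 0.2642]
pin z 0.194 [0.5554 0.2642]
scene pin 0.164 [0.5543 0.2657] 96
side pin 0.161 [0.5545 0.2644] 76
n 1 dp [-0.0002 -0.0009 -0.0004] rv deg [-0.  -0.  -0.4]
{"linear":[-0.0, -0.02, 0.01],"twist":[-0.0, -0.0, -0.07]},
[99.53  61.568  0.341]
((489.617431640625, 201.6209716796875), (220.93533325195312, 167.49234008789062), 76.74857330322266)
```

View pics/w3.png

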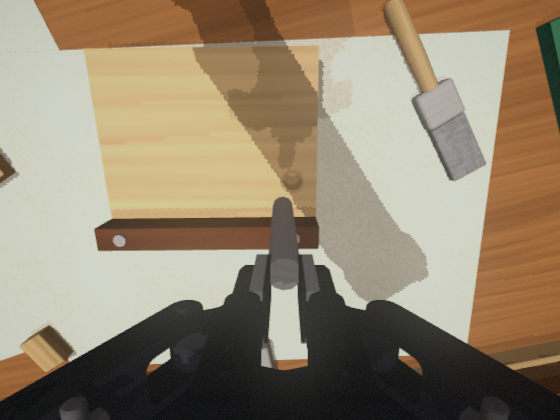

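The hole shows at (292,180), where my measured point projects, and the pin hangs vertical about 10 mm short of it. I'll shift the pin over and go down to just above the mouth.

Request:
jog_arm(
  series=[
    {"linear": [0.1, 0.19, 0.3], "twist": [0, 0, 0]},
    {"linear": [0, 0, 0.6], "twist": [0, 0, 0]},
    {"linear": [0, 0, 0.55], "twist": [0, 0, 0]},
    {"linear": [0, 0, 0], "twist": [0, 0, 0]},
    {"linear": [0, 0, 0], "twist": [0, 0, 0]},
    {"linear": [0, 0, 0], "twist": [0, 0, 0]},
  ],
)

```text
time_s: 8.98
position: [0.5568, 0.2774, 0.1356]
eef_rot: [0.119, 0.993, 0.001, 0.001]
wrist_force: [-0.1, 0.4, -1.8]
opening: 0.147
grasp_force: 58.9
```

```bash
python3 look.py w4
```

```text
t 8.97 p [0.5568 0.2774 0.1356] q [0.119 0.993 0.001 0.001] F [-0.1  0.4 -1.8] op 0.147 g 58.9
pin z 0.046 [0.5609 0.2835]
pin z 0.067 [0.554  0.2772]
pin z 0.087 [0.554  0.2769]
pin z 0.106 [0.5541 0.2777]
pin z 0.123 [0.5541 0.2777]
scene pin 0.095 [0.5526 0.2789] 85
side pin 0.096 [0.5523 0.2774] 100
n 1 dp [0.0005 0.0003 0.0004] rv deg [ 0.1  0.1 -0.3]
{"linear":[-0.01, 0.01, -0.01],"twist":[0.02, 0.01, -0.06]},
```

Request:
jog_arm(
  series=[
    {"linear": [0, -0.06, 0.1], "twist": [0, 0, 0]},
    {"linear": [0, 0, 0], "twist": [0, 0, 0]},
    {"linear": [0, 0, 0.1], "twist": [0, 0, 0]},
    {"linear": [0, 0, 0.1], "twist": [0, 0, 0]},
    {"linear": [0, 0, 0.1], "twist": [0, 0, 0]},
    {"linear": [0, 0, 0], "twist": [0, 0, 0]},
    {"linear": [0, 0, 0], "twist": [0, 0, 0]},
  ],
)

```text
time_s: 10.0
position: [0.5548, 0.2738, 0.1139]
eef_rot: [0.119, 0.993, -0.0, -0.0]
wrist_force: [0.3, 0.6, -1.3]
opening: 0.148
grasp_force: 58.9
```

Request:
jog_arm(
  series=[
    {"linear": [0, 0, 0.12], "twist": [0, 0, 0]},
    {"linear": [0, 0, 0.12], "twist": [0, 0, 0]},
    {"linear": [0, 0, 0.12], "twist": [0, 0, 0]},
    {"linear": [0, 0, 0.08], "twist": [0, 0, 0]},
    {"linear": [0, 0, 0.04], "twist": [0, 0, 0]},
    {"linear": [0, 0, 0], "twist": [0, 0, 0]},
  ],
)

```text
time_s: 10.75
position: [0.5547, 0.2738, 0.0898]
eef_rot: [0.119, 0.993, -0.0, -0.0]
wrist_force: [0.7, -0.3, -2.1]
opening: 0.146
grasp_force: 58.9
```

Request:
jog_arm(
  series=[
    {"linear": [0, 0, 0], "twist": [0, 0, 0]},
    {"linear": [0, 0, 0], "twist": [0, 0, 0]},
    {"linear": [0, 0, 0], "twist": [0, 0, 0]},
    {"linear": [0, 0, 0], "twist": [0, 0, 0]},
  ],
  gripper=80,
)

```text
time_s: 11.25
position: [0.555, 0.2739, 0.0902]
eef_rot: [0.119, 0.993, 0.0, 0.0]
wrist_force: [-0.5, -0.5, 0.7]
opening: 0.683
grasp_force: 0.0
```

Request:
jog_arm(
  series=[
    {"linear": [0, 0, -0.4], "twist": [0, 0, 0]},
    {"linear": [0, 0, -0.6], "twist": [0, 0, 0]},
    {"linear": [0, 0, -0.6], "twist": [0, 0, 0]},
    {"linear": [0, 0, -0.6], "twist": [0, 0, 0]},
    {"linear": [0, 0, 0], "twist": [0, 0, 0]},
  ],
)

```text
time_s: 11.88
position: [0.5577, 0.2749, 0.2049]
eef_rot: [0.119, 0.993, 0.003, 0.003]
wrist_force: [0.2, 0.6, 0.3]
opening: 0.689
grasp_force: 0.0
```

```bash
python3 - <<'E'
from h import *
st()
for n in("scene","side","wrist"):
    im,d,C=grab(n,"p5"+n); W=cloud(d,C); cam=-C[1].T@C[2]
    q=(np.hypot(W[...,0]-.5525,W[...,1]-.2743)<.025)&(W[...,2]>.085)&(W[...,2]<.15)
    for lo in(.085,.105,.122):
        k=q&(W[...,2]>lo)&(W[...,2]<lo+.015)
        if k.sum()>4: p=np.median(W[k],0); h=p-cam;h[2]=0;h/=np.linalg.norm(h); print(n,np.round(p+h*.007,4),"top",np.round(W[...,2][k].max(),4))
plan([.4531,-.1014,.20],17.3)
E
```

```text
t 11.88 p [0.5577 0.2749 0.2049] q [0.119 0.993 0.003 0.003] F [0.2 0.6 0.3] op 0.689 g 0.0
scene [0.5508 0.2748 0.0912] top 0.0977
scene [0.5514 0.2762 0.1122] top 0.1199
scene [0.5479 0.2742 0.1305] top 0.1331
side [0.5511 0.2722 0.0925] top 0.0999
side [0.5513 0.2728 0.112 ] top 0.1197
side [0.5527 0.2762 0.1264] top 0.1294
wrist [0.5519 0.2735 0.0927] top 0.0994
wrist [0.5519 0.274  0.1125] top 0.12
wrist [0.5577 0.2719 0.1307] top 0.1325
n 11 dp [-0.1012 -0.375   0.0004] rv deg [-0.1 -0.  59.1]
{"linear":[0.02, -0.71, -0.0],"twist":[-0.0, -0.0, 0.94]},{"linear":[-0.05, -0.7, -0.0],"twist":[-0.0, -0.0, 0.94]},{"linear":[-0.11, -0.7, -0.0],"twist":[-0.0, -0.0, 0.94]},{"linear":[-0.18, -0.68, -0.0],"twist":[-0.0, -0.0, 0.94]},{"linear":[-0.24, -0.66, -0.0],"twist":[-0.0, -0.0, 0.94]},{"linear":[-0.3, -0.64, -0.0],"twist":[-0.0, -0.0, 0.94]},{"linear":[-0.36, -0.61, -0.0],"twist":[-0.0, -0.0, 0.94]},{"linear":[-0.42, -0.57, -0.0],"twist":[-0.0, -0.0, 0.94]},
{"linear":[-0.47, -0.53, -0.0],"twist":[-0.0, -0.0, 0.94]},{"linear":[-0.52, -0.48, -0.0],"twist":[-0.0, -0.0, 0.94]},{"linear":[-0.56, -0.43, -0.0],"twist":[-0.0, -0.0, 0.94]},
```

The pin is home and upright, with its top at about 0.130. Next, the blank.

Request:
jog_arm(
  series=[
    {"linear": [0.02, -0.71, 0], "twist": [0, 0, 0.94]},
    {"linear": [-0.05, -0.7, 0], "twist": [0, 0, 0.94]},
    {"linear": [-0.11, -0.7, 0], "twist": [0, 0, 0.94]},
    {"linear": [-0.18, -0.68, 0], "twist": [0, 0, 0.94]},
    {"linear": [-0.24, -0.66, 0], "twist": [0, 0, 0.94]},
    {"linear": [-0.3, -0.64, 0], "twist": [0, 0, 0.94]},
    {"linear": [-0.36, -0.61, 0], "twist": [0, 0, 0.94]},
    {"linear": [-0.42, -0.57, 0], "twist": [0, 0, 0.94]},
  ],
)

```text
time_s: 13.02
position: [0.4792, 0.0, 0.1986]
eef_rot: [0.476, 0.879, -0.001, -0.001]
wrist_force: [-0.2, 0.2, -0.9]
opening: 0.684
grasp_force: 0.0
```

Request:
jog_arm(
  series=[
    {"linear": [-0.47, -0.53, 0], "twist": [0, 0, 0.94]},
    {"linear": [-0.52, -0.48, 0], "twist": [0, 0, 0.94]},
    {"linear": [-0.56, -0.43, 0], "twist": [0, 0, 0.94]},
    {"linear": [0, 0, 0], "twist": [0, 0, 0]},
    {"linear": [0, 0, 0], "twist": [0, 0, 0]},
    {"linear": [0, 0, 0], "twist": [0, 0, 0]},
  ],
)

```text
time_s: 13.78
position: [0.4537, -0.1003, 0.1999]
eef_rot: [0.593, 0.805, -0.0, -0.0]
wrist_force: [-0.4, -0.8, -0.4]
opening: 0.69
grasp_force: 0.0
```

```bash
python3 - <<'E'
from h import *
st(); im,d,C=grab("wrist","w6"); W=cloud(d,C)
for z in(.055,.018):
    m=(abs(W[...,2]-z)<.006)&(np.hypot(W[...,0]-.453,W[...,1]+.101)<.08); n,l,s,c=cv2.connectedComponentsWithStats(m.astype(np.uint8)); i=1+np.argmax(s[1:,4]); print(z,cv2.minAreaRect((W[l==i][:,:2]*1000).astype(np.float32)),np.median(W[l==i][:,2]))
plan([.4531,-.1014,.025],17.3)
E
```

```text
t 13.78 p [ 0.4537 -0.1003  0.1999] q [ 0.593  0.805 -0.    -0.   ] F [-0.4 -0.8 -0.4] op 0.69 g 0.0
0.055 ((453.7085876464844, -102.23677062988281), (23.745513916015625, 109.49565124511719), 17.7354736328125) 0.05585126623273946
0.018 ((478.2775573730469, -94.0579833984375), (25.81280517578125, 109.20919036865234), 18.898378372192383) 0.018841628728153932
n 5 dp [-0.0006 -0.0011 -0.1749] rv deg [-0.   0.  -0.1]
{"linear":[-0.0, -0.0, 0.7],"twist":[-0.0, 0.0, -0.0]},{"linear":[-0.0, -0.0, 0.7],"twist":[-0.0, 0.0, -0.0]},{"linear":[-0.0, -0.0, 0.7],"twist":[-0.0, 0.0, -0.0]},{"linear":[-0.0, -0.0, 0.7],"twist":[-0.0, 0.0, -0.0]},{"linear":[-0.0, -0.0, 0.7],"twist":[-0.0, 0.0, -0.0]},
```

Request:
jog_arm(
  series=[
    {"linear": [-0.03, 0, 0.7], "twist": [0, 0, 0]},
    {"linear": [0, 0, 0.7], "twist": [0, 0, 0]},
    {"linear": [0, 0, 0.7], "twist": [0, 0, 0]},
    {"linear": [0, 0, 0.7], "twist": [0, 0, 0]},
    {"linear": [0, 0, 0.45], "twist": [0, 0, 0]},
    {"linear": [0, 0, 0.2], "twist": [0, 0, 0]},
    {"linear": [0, 0, 0], "twist": [0, 0, 0]},
    {"linear": [0, 0, 0], "twist": [0, 0, 0]},
  ],
)

```text
time_s: 14.82
position: [0.455, -0.1027, 0.0284]
eef_rot: [0.594, 0.805, 0.001, 0.001]
wrist_force: [0.1, -0.3, 0.1]
opening: 0.687
grasp_force: 0.0
```

Request:
jog_arm(
  series=[
    {"linear": [0, 0, 0], "twist": [0, 0, 0]},
    {"linear": [0, 0, 0], "twist": [0, 0, 0]},
    {"linear": [0, 0, 0], "twist": [0, 0, 0]},
    {"linear": [0, 0, 0], "twist": [0, 0, 0]},
    {"linear": [0, 0, 0], "twist": [0, 0, 0]},
    {"linear": [0, 0, 0], "twist": [0, 0, 0]},
  ],
  gripper=255,
)

```text
time_s: 15.58
position: [0.4538, -0.1028, 0.0274]
eef_rot: [0.594, 0.805, -0.0, -0.0]
wrist_force: [-0.1, 0.2, -0.1]
opening: -0.001
grasp_force: 0.0
```

Request:
jog_arm(
  series=[
    {"linear": [0, 0, -0.4], "twist": [0, 0, 0]},
    {"linear": [0, 0, -0.7], "twist": [0, 0, 0]},
    {"linear": [0, 0, -0.7], "twist": [0, 0, 0]},
    {"linear": [0, 0, -0.7], "twist": [0, 0, 0]},
    {"linear": [0, 0, -0.3], "twist": [0, 0, 0]},
  ],
)

```text
time_s: 16.2
position: [0.4551, -0.1029, 0.1693]
eef_rot: [0.594, 0.805, 0.001, 0.001]
wrist_force: [-0.1, 0.1, 0.4]
opening: -0.0
grasp_force: 0.0
```

```bash
python3 - <<'E'
from h import *
st()
J=np.array([.5522,.2738]); th=np.deg2rad(-13.3); ax=np.array([np.cos(th),np.sin(th)]); ay=np.array([-ax[1],ax[0]])
# pin at jig(33.5,85); seated blank at (33.5,22); first target: 18 mm off the fence, 20 mm short of the pin
s=J-.063*ay; print("seat",s); t=s-.012*ax-.018*ay; print("pre",t)
plan([*t,.165],-13.3)
E
```

```text
t 16.2 p [ 0.4551 -0.1029  0.1693] q [0.594 0.805 0.001 0.001] F [-0.1  0.1  0.4] op -0.0 g 0.0
seat [0.53770687 0.21248973]
pre [0.52188782 0.19773311]
n 9 dp [ 0.0668  0.3006 -0.0043] rv deg [ 0.2 -0.  30.4]
{"linear":[0.59, 0.34, 0.01],"twist":[0.0, -0.0, 0.59]},{"linear":[0.61, 0.3, 0.01],"twist":[0.0, -0.0, 0.59]},{"linear":[0.63, 0.27, 0.01],"twist":[0.0, -0.0, 0.59]},{"linear":[0.64, 0.23, 0.01],"twist":[0.0, -0.0, 0.59]},{"linear":[0.66, 0.19, 0.01],"twist":[0.0, -0.0, 0.59]},{"linear":[0.67, 0.15, 0.01],"twist":[0.0, -0.0, 0.59]},{"linear":[0.68, 0.11, 0.01],"twist":[0.0, -0.0, 0.59]},{"linear":[0.68, 0.07, 0.01],"twist":[0.0, -0.0, 0.59]},
{"linear":[0.68, 0.03, 0.01],"twist":[0.0, -0.0, 0.59]},
```

The fingers shut on nothing, so I need to look.

```bash
python3 - <<'E'
from h import *
a,b,C=grab("wrist","w7")
W=cloud(b,C)
m=(W[...,2]>.045)&(W[...,2]<.065)&(np.hypot(W[...,0]-.453,W[...,1]+.101)<.12); n,l,s,c=cv2.connectedComponentsWithStats(m.astype(np.uint8)); i=1+np.argmax(s[1:,4]); print(cv2.minAreaRect((W[l==i][:,:2]*1000).astype(np.float32)),np.median(W[l==i][:,2]))
s=get_image("scene")[0]
cv2.imwrite("pics/c7.png",np.hstack([cv2.resize(a[:,:,::-1],(560,420)),cv2.resize(s[100:240,200:280,::-1],(240,420))]))
E
```

```text
((453.6607666015625, -101.96298217773438), (23.672029495239258, 109.44756317138672), 17.573652267456055) 0.055826678681925763
```

View pics/c7.png

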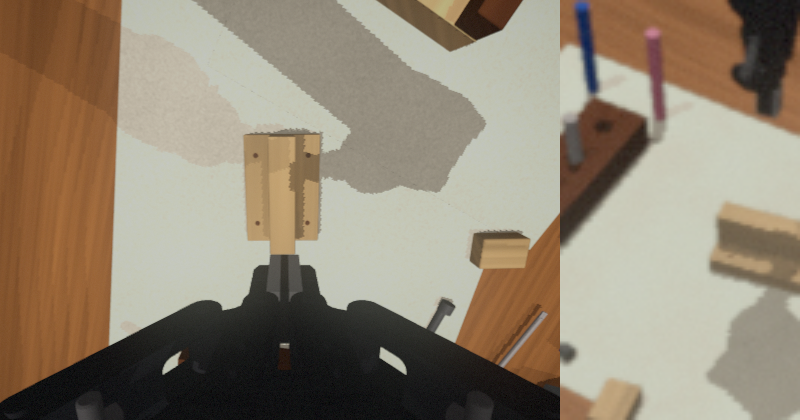

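```bash
python3 - <<'E'
from h import *
im,d,C=load("w7"); o=st(); W=cloud(d,C)
pr=lambda p:(lambda q:np.round(q[:2]/q[2],1))(C[0]@(C[1]@np.array(p)+C[2]))
p=o["position"]; print("tcp px",pr(p),"below at .055",pr([p[0],p[1],.055]))
for v in(256,262,270,280): print(v,np.round(W[v,278],4),np.round(W[v,292],4),d[v,285])
# deepest finger point
k=(np.hypot(W[...,0]-p[0],W[...,1]-p[1])<.03)&(W[...,2]>.1); print("finger min z",np.nanpercentile(W[...,2][k],[0,1,5]))
ks=im.astype(int).sum(2)
_,d2,C2=grab("side","d8"); W2=cloud(d2,C2); k=(np.hypot(W2[...,0]-p[0],W2[...,1]-p[1])<.04)&(W2[...,2]>.1); print("side finger min z",np.nanpercentile(W2[...,2][k],[0,1,5]),np.round(np.nanmedian(W2[k&(W2[...,2]<.19)],0),3))
im2=get_image("scene")
E
```

```text
t 16.3 p [ 0.4551 -0.1027  0.1687] q [0.594 0.805 0.001 0.001] F [-0.2 -0.3 -0.2] op -0.001 g 0.0
tcp px [283.6 245.3] below at .055 [283.4 198.9]
256 [ 0.4494 -0.0929  0.2093] [ 0.4555 -0.0912  0.2088] 0.14803383
262 [ 0.4497 -0.0933  0.2146] [ 0.4554 -0.0913  0.2151] 0.14196248
270 [ 0.4498 -0.0936  0.2218] [ 0.4552 -0.0914  0.2229] 0.13475837
280 [ 0.4498 -0.0928  0.2319] [ 0.4551 -0.0918  0.2308] 0.12600112
finger min z [0.2062865  0.21280677 0.22792321]
side finger min z [0.20012378 0.21144663 0.24622306] [nan nan nan]
  return np.nanmean(a, axis, out=out, keepdims=keepdims)
```

Both cameras put the real fingertips at z≈0.204 while the TCP reads 0.169, so the tips end about 35 mm short of the reported TCP. The fingers closed above the rib and the blank wasn't touched. I'll apply that measured offset and regrasp with the TCP reading near −0.009.

Request:
jog_arm(
  series=[
    {"linear": [0.02, -0.02, 0], "twist": [0, 0, 0]},
    {"linear": [0, 0, 0.5], "twist": [0, 0, 0]},
    {"linear": [0, 0, 0.6], "twist": [0, 0, 0]},
    {"linear": [0, 0, 0.7], "twist": [0, 0, 0]},
    {"linear": [0, 0, 0.6], "twist": [0, 0, 0]},
    {"linear": [0, 0, 0.3], "twist": [0, 0, 0]},
    {"linear": [0, 0, 0], "twist": [0, 0, 0]},
    {"linear": [0, 0, 0], "twist": [0, 0, 0]},
  ],
  gripper=80,
)

```text
time_s: 17.4
position: [0.4534, -0.1024, 0.0332]
eef_rot: [0.594, 0.804, 0.0, 0.001]
wrist_force: [0.9, -1.0, 0.1]
opening: 0.688
grasp_force: 0.0
```

```bash
python3 - <<'E'
from h import *
o=st(); p=o["position"]
for n in("side","scene"):
    im,d,C=grab(n,"g9"+n); W=cloud(d,C); hsv=cv2.cvtColor(im,cv2.COLOR_RGB2HSV)
    k=(np.hypot(W[...,0]-p[0],W[...,1]-p[1])<.05)&(hsv[...,2]<75)&(W[...,2]>.03)
    print(n,"dark fingers min z",np.round(np.nanpercentile(W[...,2][k],[0,1,3,10]),4),k.sum())
a=cv2.imread("pics/g9side.png")[170:300,210:340]; b=cv2.imread("pics/g9scene.png")[110:220,215:325]
cv2.imwrite("pics/c9.png",np.hstack([cv2.resize(a,(400,400)),cv2.resize(b,(400,400))]))
E
```

```text
t 17.4 p [ 0.4534 -0.1024  0.0332] q [0.594 0.804 0.    0.001] F [ 0.9 -1.   0.1] op 0.688 g 0.0
side dark fingers min z [0.0722 0.0844 0.0981 0.1492] 2957
scene dark fingers min z [0.077  0.0935 0.1435 0.1959] 1854
```

View pics/c9.png

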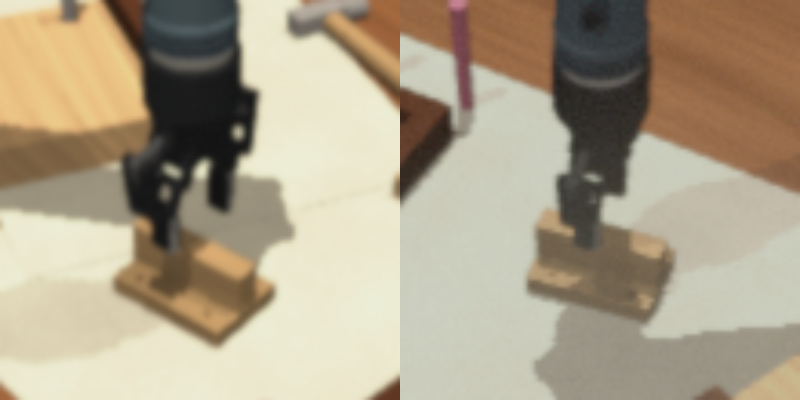

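The picture shows the fingers astride the rib with their tips still above its top: in the crop they end near (170,245) on the side half and (590,245) on the scene half. That confirms the offset, so I'll go down 44 mm more and grip.

Request:
jog_arm(
  series=[
    {"linear": [0, 0, 0.3], "twist": [0, 0, 0]},
    {"linear": [0, 0, 0.3], "twist": [0, 0, 0]},
    {"linear": [0, 0, 0.2], "twist": [0, 0, 0]},
    {"linear": [0, 0, 0.08], "twist": [0, 0, 0]},
    {"linear": [0, 0, 0], "twist": [0, 0, 0]},
    {"linear": [0, 0, 0], "twist": [0, 0, 0]},
  ],
)

```text
time_s: 18.25
position: [0.453, -0.1022, -0.0113]
eef_rot: [0.594, 0.805, 0.0, 0.0]
wrist_force: [0.5, -0.4, 0.5]
opening: 0.687
grasp_force: 0.0
```

Request:
jog_arm(
  series=[
    {"linear": [0, 0, 0], "twist": [0, 0, 0]},
    {"linear": [0, 0, 0], "twist": [0, 0, 0]},
    {"linear": [0, 0, 0], "twist": [0, 0, 0]},
    {"linear": [0, 0, 0], "twist": [0, 0, 0]},
    {"linear": [0, 0, 0], "twist": [0, 0, 0]},
  ],
  gripper=255,
)

```text
time_s: 18.88
position: [0.4533, -0.1021, -0.0111]
eef_rot: [0.594, 0.805, 0.0, 0.0]
wrist_force: [1.1, 0.3, 4.9]
opening: 0.275
grasp_force: 59.7
```

Request:
jog_arm(
  series=[
    {"linear": [0, 0, -0.3], "twist": [0, 0, 0]},
    {"linear": [0, 0, -0.6], "twist": [0, 0, 0]},
    {"linear": [0, 0, -0.6], "twist": [0, 0, 0]},
    {"linear": [0, 0, -0.6], "twist": [0, 0, 0]},
    {"linear": [0, 0, -0.3], "twist": [0, 0, 0]},
    {"linear": [0, 0, 0], "twist": [0, 0, 0]},
  ],
)

```text
time_s: 19.62
position: [0.453, -0.1018, 0.1091]
eef_rot: [0.594, 0.805, 0.001, 0.0]
wrist_force: [0.3, -0.2, -2.9]
opening: 0.273
grasp_force: 59.1
```

```bash
python3 - <<'E'
from h import *
st(); plan([.5219,.1977,.11],-13.3)
E
```

```text
t 19.62 p [ 0.453  -0.1018  0.1091] q [0.594 0.805 0.001 0.   ] F [ 0.3 -0.2 -2.9] op 0.273 g 59.1
n 9 dp [0.0689 0.2995 0.0009] rv deg [ 0.1 -0.1 30.5]
{"linear":[0.59, 0.34, -0.0],"twist":[0.0, -0.0, 0.59]},{"linear":[0.61, 0.31, -0.0],"twist":[0.0, -0.0, 0.59]},{"linear":[0.63, 0.27, -0.0],"twist":[0.0, -0.0, 0.59]},{"linear":[0.64, 0.23, -0.0],"twist":[0.0, -0.0, 0.59]},{"linear":[0.65, 0.19, -0.0],"twist":[0.0, -0.0, 0.59]},{"linear":[0.66, 0.16, -0.0],"twist":[0.0, -0.0, 0.59]},{"linear":[0.67, 0.12, -0.0],"twist":[0.0, -0.0, 0.59]},{"linear":[0.68, 0.08, -0.0],"twist":[0.0, -0.0, 0.59]},
{"linear":[0.68, 0.04, -0.0],"twist":[0.0, -0.0, 0.59]},
```

Request:
jog_arm(
  series=[
    {"linear": [0.59, 0.34, 0], "twist": [0, 0, 0.59]},
    {"linear": [0.61, 0.31, 0], "twist": [0, 0, 0.59]},
    {"linear": [0.63, 0.27, 0], "twist": [0, 0, 0.59]},
    {"linear": [0.64, 0.23, 0], "twist": [0, 0, 0.59]},
    {"linear": [0.65, 0.19, 0], "twist": [0, 0, 0.59]},
    {"linear": [0.66, 0.16, 0], "twist": [0, 0, 0.59]},
    {"linear": [0.67, 0.12, 0], "twist": [0, 0, 0.59]},
    {"linear": [0.5, 0.08, 0], "twist": [0, 0, 0.59]},
  ],
)

```text
time_s: 20.62
position: [0.5115, 0.1561, 0.1064]
eef_rot: [0.766, 0.643, -0.002, -0.0]
wrist_force: [0.4, -0.7, -2.2]
opening: 0.272
grasp_force: 59.2
```

Request:
jog_arm(
  series=[
    {"linear": [0.4, 0.04, 0], "twist": [0, 0, 0.59]},
    {"linear": [0.2, 0, 0], "twist": [0, 0, 0]},
    {"linear": [0, 0, 0], "twist": [0, 0, 0]},
    {"linear": [0, 0, 0], "twist": [0, 0, 0]},
    {"linear": [0, 0, 0], "twist": [0, 0, 0]},
  ],
)

```text
time_s: 21.25
position: [0.5206, 0.1823, 0.1084]
eef_rot: [0.785, 0.62, -0.0, -0.0]
wrist_force: [-0.2, -0.6, -2.8]
opening: 0.273
grasp_force: 59.2
```

```bash
cat > bl.py <<'E'
from h import *
import sys
# blank pose in jig from the wrist, scene and side views: visible rib-top and foot patches
o=st(); P=np.array([.5522,.2738]); th=np.deg2rad(-13.3); ax=np.array([np.cos(th),np.sin(th)]); ay=np.array([-ax[1],ax[0]])
u=o["position"][2]+float(sys.argv[2]); print("underside est",round(u,4))
jg=lambda w:np.stack([(w[...,:2]-P)@ax+.0335,(w[...,:2]-P)@ay+.085,w[...,2]],-1)
print("tcp jig",np.round(jg(o["position"]),4))
for n in("wrist","scene","side"):
    im,d,C=grab(n,sys.argv[1]+n); W=jg(cloud(d,C)); hsv=cv2.cvtColor(im,cv2.COLOR_RGB2HSV)
    near=(abs(W[...,0]-.03)<.09)&(abs(W[...,1])<.105)&(hsv[...,2]>90)
    for nm,z in(("rib",u+.055),("foot",u+.018)):
        m=near&(abs(W[...,2]-z)<.006); k,l,s,c=cv2.connectedComponentsWithStats(m.astype(np.uint8))
        if k>1:
            i=1+np.argmax(s[1:,4]); p=W[l==i]
            if len(p)>30: r=cv2.minAreaRect((p[:,:2]*1000).astype(np.float32)); print(n,nm,len(p),"x",np.round(np.percentile(p[:,0],[1,99]),4),"y",np.round(np.percentile(p[:,1],[1,99]),4),"z",np.round(np.median(p[:,2]),4),"ang",round(r[2],1),"size",np.round(r[1],1))
plan([*(P-.063*ay-.012*ax-.018*ay),.06],-13.3)
E
python3 bl.py b1 .011
```

```text
t 21.25 p [0.5206 0.1823 0.1084] q [ 0.785  0.62  -0.    -0.   ] F [-0.2 -0.6 -2.8] op 0.273 g 59.2
underside est 0.1194
tcp jig [ 0.0238 -0.0113  0.1084]
wrist rib 12949 x [0.0127 0.0358] y [-0.0355  0.0434] z 0.1752 ang 0.0 size [24.2 81.8]
wrist foot 10899 x [-0.0127  0.0612] y [-0.0219  0.0434] z 0.1382 ang 90.0 size [69.9 75.7]
scene rib 190 x [0.006  0.0378] y [-0.0055  0.0461] z 0.1747 ang 3.5 size [34.5 53.1]
scene foot 470 x [-0.0106  0.0627] y [-0.0622  0.0468] z 0.1377 ang 0.6 size [ 77.6 111.4]
side rib 145 x [0.0095 0.0385] y [-0.0695  0.0355] z 0.1726 ang 83.4 size [110.4  32.3]
side foot 255 x [-0.0139  0.0602] y [-0.0702  0.01  ] z 0.1355 ang 89.7 size [85.4 75.1]
n 2 dp [ 0.0012  0.0147 -0.0486] rv deg [-0. -0. -0.]
{"linear":[0.15, -0.02, 0.49],"twist":[-0.0, -0.0, -0.0]},{"linear":[0.15, -0.02, 0.49],"twist":[-0.0, -0.0, -0.0]},
```

Request:
jog_arm(
  series=[
    {"linear": [0.1, 0, 0.4], "twist": [0, 0, 0]},
    {"linear": [0.1, 0, 0.4], "twist": [0, 0, 0]},
    {"linear": [0.1, 0, 0.4], "twist": [0, 0, 0]},
    {"linear": [0.1, 0, 0.16], "twist": [0, 0, 0]},
    {"linear": [0, 0, 0], "twist": [0, 0, 0]},
    {"linear": [0, 0, 0], "twist": [0, 0, 0]},
    {"linear": [0, 0, 0], "twist": [0, 0, 0]},
  ],
)

```text
time_s: 22.28
position: [0.5261, 0.2031, 0.0413]
eef_rot: [0.784, 0.62, 0.001, 0.0]
wrist_force: [0.3, 0.7, -1.2]
opening: 0.271
grasp_force: 59.1
```

```bash
python3 bl.py b2 .011
```

```text
t 22.27 p [0.5261 0.2031 0.0413] q [0.784 0.62  0.001 0.   ] F [ 0.3  0.7 -1.2] op 0.271 g 59.1
underside est 0.0523
tcp jig [0.0244 0.0102 0.0413]
wrist rib 12970 x [0.0131 0.0363] y [-0.0141  0.0648] z 0.1081 ang 0.0 size [25.8 81.9]
wrist foot 10900 x [-0.0122  0.0617] y [-0.0003  0.0648] z 0.0711 ang 0.1 size [75.7 70.2]
scene rib 174 x [0.0099 0.0385] y [0.0165 0.0677] z 0.1075 ang 8.3 size [35.4 52.5]
scene foot 394 x [0.025  0.0629] y [-0.0417  0.0672] z 0.0707 ang 9.0 size [ 43.  115.1]
side rib 135 x [0.0121 0.0367] y [-0.0479  0.0572] z 0.1052 ang 86.9 size [110.9  27.1]
side foot 243 x [-0.0134  0.0603] y [-0.0492  0.0257] z 0.0684 ang 2.0 size [76.5 80.3]
n 1 dp [-0.0038 -0.0054  0.019 ] rv deg [ 0. -0. -0.]
{"linear":[-0.12, -0.05, -0.38],"twist":[0.01, -0.01, -0.0]},
```

Request:
jog_arm(
  series=[
    {"linear": [0.1, 0.07, 0.05], "twist": [0, 0, 0]},
    {"linear": [0.1, 0.06, 0.05], "twist": [0, 0, 0]},
    {"linear": [0, 0, 0.02], "twist": [0, 0, 0]},
    {"linear": [0, 0, 0], "twist": [0, 0, 0]},
    {"linear": [0, 0, 0], "twist": [0, 0, 0]},
    {"linear": [0, 0, 0], "twist": [0, 0, 0]},
  ],
)

```text
time_s: 23.18
position: [0.5339, 0.2112, 0.0345]
eef_rot: [0.784, 0.62, -0.0, -0.0]
wrist_force: [-0.2, 0.2, -2.6]
opening: 0.272
grasp_force: 59.1
```

```bash
python3 bl.py b3 .011
```

```text
t 23.18 p [0.5339 0.2112 0.0345] q [ 0.784  0.62  -0.    -0.   ] F [-0.2  0.2 -2.6] op 0.272 g 59.1
underside est 0.0455
tcp jig [0.0301 0.0199 0.0345]
wrist rib 12529 x [0.0189 0.0421] y [-0.0043  0.0737] z 0.1013 ang 90.0 size [81.4 25.7]
wrist foot 5356 x [-0.0067  0.0161] y [0.0093 0.0745] z 0.0643 ang 89.7 size [69.7 28.4]
scene rib 180 x [0.0159 0.0431] y [0.0264 0.0924] z 0.1008 ang 4.8 size [33.7 66.5]
scene foot 294 x [0.0355 0.0622] y [-0.0311  0.093 ] z 0.0638 ang 6.5 size [ 31.8 128.4]
side rib 139 x [0.0179 0.0457] y [-0.0392  0.0679] z 0.098 ang 80.7 size [114.3  30. ]
side foot 249 x [-0.0077  0.0716] y [-0.0388  0.0346] z 0.0615 ang 89.0 size [84.1 80. ]
n 1 dp [-0.012  -0.0136  0.0255] rv deg [-0. -0.  0.]
{"linear":[-0.32, -0.17, -0.51],"twist":[-0.0, -0.0, 0.0]},
```

Request:
jog_arm(
  series=[
    {"linear": [0.04, 0, 0], "twist": [0, 0, 0]},
    {"linear": [0, 0.04, 0.02], "twist": [0, 0, 0]},
    {"linear": [0, 0.04, 0.02], "twist": [0, 0, 0]},
    {"linear": [0, 0, 0], "twist": [0, 0, 0]},
    {"linear": [0, 0, 0], "twist": [0, 0, 0]},
  ],
)

```text
time_s: 23.95
position: [0.5352, 0.2137, 0.0342]
eef_rot: [0.784, 0.621, -0.002, -0.003]
wrist_force: [-10.9, -0.0, 15.5]
opening: 0.271
grasp_force: 61.5
```

Request:
jog_arm(
  series=[
    {"linear": [0, 0.03, 0], "twist": [0, 0, 0]},
    {"linear": [0, 0, 0], "twist": [0, 0, 0]},
    {"linear": [0, 0, 0], "twist": [0, 0, 0]},
  ],
)

```text
time_s: 24.32
position: [0.5352, 0.2137, 0.0343]
eef_rot: [0.784, 0.621, -0.003, -0.005]
wrist_force: [-13.6, 0.0, 19.1]
opening: 0.277
grasp_force: 62.1
```

```bash
python3 bl.py b4 .011; python3 - <<'E'
from h import *
for n in("scene","side","wrist"):
    im,d,C=load("b4"+n); W=cloud(d,C); cam=-C[1].T@C[2]
    q=(np.hypot(W[...,0]-.5522,W[...,1]-.2738)<.02)&(W[...,2]>.105)&(W[...,2]<.128)
    if q.sum()>4: p=np.median(W[q],0); h=p-cam;h[2]=0;h/=np.linalg.norm(h); print(n,"pin",np.round(p+h*.007,4))
E
```

```text
t 24.32 p [0.5352 0.2137 0.0343] q [ 0.784  0.621 -0.003 -0.005] F [-13.6   0.   19.1] op 0.277 g 62.1
underside est 0.0453
tcp jig [0.0307 0.0226 0.0343]
wrist rib 12638 x [0.0203 0.0434] y [-0.0015  0.0765] z 0.1012 ang 0.2 size [25.7 81.8]
wrist foot 5359 x [-0.0057  0.0165] y [0.012  0.0772] z 0.0645 ang 87.0 size [71.  26.5]
scene rib 170 x [0.0175 0.0468] y [0.0299 0.0787] z 0.1007 ang 7.2 size [34.1 48.9]
scene foot 272 x [0.0333 0.0621] y [-0.0289  0.0942] z 0.0637 ang 5.5 size [ 28.6 128.4]
side rib 137 x [0.0185 0.0456] y [-0.0347  0.0666] z 0.0982 ang 84.1 size [108.1  31. ]
side foot 236 x [-0.006   0.0715] y [-0.0365  0.0374] z 0.0613 ang 3.0 size [79.5 79.6]
n 1 dp [-0.0133 -0.016   0.0257] rv deg [-0.7 -0.   0.1]
{"linear":[-0.37, -0.19, -0.51],"twist":[-0.12, -0.0, 0.01]},
scene pin [0.5521 0.2776 0.1173]
```

View pics/b4wrist.png

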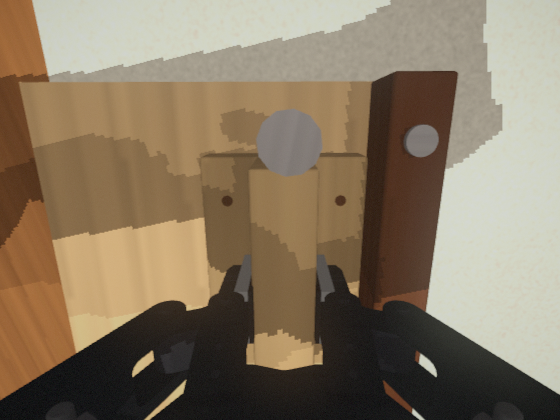

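The picture shows the blank under the pin's head at (289,142), its foot's right edge at x≈366 and the fence's inner edge at x≈372. The push could be held partly by board friction, so I'll measure the foot-to-fence gap directly.

```bash
python3 - <<'E'
from h import *
P=np.array([.5522,.2738]); th=np.deg2rad(-13.3); ax=np.array([np.cos(th),np.sin(th)]); ay=np.array([-ax[1],ax[0]])
im,d,C=load("b4wrist"); w=cloud(d,C); X=(w[...,:2]-P)@ax+.0335; Y=(w[...,:2]-P)@ay+.085; Z=w[...,2]
for v in(175,200,225,250):
    s=slice(190,450); x,z=X[v,s],Z[v,s]
    foot=x[(abs(z-.064)<.005)]; fen=x[(abs(z-.081)<.004)&(x>.05)]
    print(v,"foot",np.round([foot.min(),foot.max()],4),"fence top",np.round([fen.min(),fen.max()],4) if len(fen) else "", "y",round(float(np.nanmedian(Y[v,s])),3))
v=200; print([(u,round(float(X[v,u]),4),round(float(Z[v,u]),4)) for u in range(356,384,2)])
k=(abs(Z-.0455)<.003)&(Y<.12); print("board y max",np.nanpercentile(Y[k],[99.8]),"x min",np.nanpercentile(X[k],[.2]))
for t in("b3wrist","b4wrist"):
    im,d,C=load(t); w=cloud(d,C); m=(abs(w[...,2]-.0645)<.004)&(abs((w[...,:2]-P)@ay+.085-.04)<.03); xx=((w[...,:2]-P)@ax+.0335)[m]; print(t,"foot minx",np.round(np.percentile(xx[xx<.03],1),4))
E
```

```text
175 foot [-0.0065  0.0719] fence top [0.0718 0.0952] y 0.072
200 foot [-0.006   0.0721] fence top [0.0718 0.0948] y 0.061
225 foot [-0.0058  0.0722] fence top [0.0719 0.0949] y 0.049
250 foot [-0.0056  0.0719] fence top [0.0719 0.0954] y 0.035
[(356, 0.0644, 0.0643), (358, 0.0654, 0.0638), (360, 0.0664, 0.0636), (362, 0.0673, 0.0636), (364, 0.0683, 0.0632), (366, 0.0718, 0.0527), (368, 0.0719, 0.0562), (370, 0.0719, 0.0601), (372, 0.0719, 0.0637), (374, 0.0719, 0.067), (376, 0.0719, 0.0703), (378, 0.0721, 0.0726), (380, 0.0718, 0.0768), (382, 0.0718, 0.0794)]
board y max [0.10999481] x min [-0.09416298]
b3wrist foot minx -0.0067
b4wrist foot minx -0.0057
```

The gap is real: the foot edge is at 0.0688 and the fence face at 0.0719, so board friction is taking the push. I'll ease off the board, slide to the fence, then press down again.

Request:
jog_arm(
  series=[
    {"linear": [0, 0, -0.06], "twist": [0, 0, 0]},
    {"linear": [0, 0, 0], "twist": [0, 0, 0]},
    {"linear": [0, 0, 0], "twist": [0, 0, 0]},
    {"linear": [0, 0, 0], "twist": [0, 0, 0]},
  ],
)

```text
time_s: 24.98
position: [0.5382, 0.2128, 0.0349]
eef_rot: [0.784, 0.621, -0.001, -0.001]
wrist_force: [-5.3, 1.7, 1.7]
opening: 0.273
grasp_force: 60.2
```

Request:
jog_arm(
  series=[
    {"linear": [0, 0.04, 0], "twist": [0, 0, 0]},
    {"linear": [0, 0.03, 0], "twist": [0, 0, 0]},
    {"linear": [0, 0, 0], "twist": [0, 0, 0]},
    {"linear": [0, 0, 0], "twist": [0, 0, 0]},
  ],
)

```text
time_s: 25.48
position: [0.538, 0.2128, 0.0345]
eef_rot: [0.784, 0.621, -0.004, -0.004]
wrist_force: [-10.8, 3.1, 6.3]
opening: 0.269
grasp_force: 60.8
```

```bash
cat > gap.py <<'E'
from h import *
import sys
st()
P=np.array([.5522,.2738]); th=np.deg2rad(-13.3); ax=np.array([np.cos(th),np.sin(th)]); ay=np.array([-ax[1],ax[0]])
im,d,C=grab("wrist",sys.argv[1]); w=cloud(d,C); X=(w[...,:2]-P)@ax+.0335; Y=(w[...,:2]-P)@ay+.085; Z=w[...,2]
for v in(175,200,225,250):
    s=slice(190,450); x,z,y=X[v,s],Z[v,s],Y[v,s]; f=(abs(z-.0642)<.0025)&(x<.0712); g=(abs(z-.081)<.004)&(x>.05); lo=(x>.06)&(x<.0735)
    print(v,"foot x",np.round([x[f].min(),x[f].max()],4),"fence",np.round(x[g].min(),4),"min z near fence",np.round(z[lo].min(),4),"y",np.round(np.median(y[f]),3))
m=(abs(Z-.1015)<.004)&(abs(X-.033)<.02)&(Y<.085); print("rib x",np.round(np.percentile(X[m],[1,99]),4),"y max",np.round(np.percentile(Y[m],99),4),"z",np.round(np.median(Z[m]),4))
n,l,ss,c=cv2.connectedComponentsWithStats(m.astype(np.uint8)); i=1+np.argmax(ss[1:,4]); r=cv2.minAreaRect(np.stack([X[l==i],Y[l==i]],1).astype(np.float32)*1000); print(r)
k=(Z>.122)&(Z<.138)&(np.hypot(X-.0335,Y-.085)<.02); print("pin top jig",np.round([np.mean(X[k]),np.mean(Y[k]),np.median(Z[k])],4),k.sum())
E
python3 gap.py g1
```

```text
t 25.48 p [0.538  0.2128 0.0345] q [ 0.784  0.621 -0.004 -0.004] F [-10.8   3.1   6.3] op 0.269 g 60.8
175 foot x [-0.0028  0.0708] fence 0.0716 min z near fence 0.0622 y 0.069
200 foot x [-0.003   0.0709] fence 0.0716 min z near fence 0.063 y 0.057
225 foot x [-0.0029  0.0711] fence 0.0717 min z near fence 0.0627 y 0.045
250 foot x [-0.0025  0.0708] fence 0.0718 min z near fence 0.0623 y 0.033
rib x [0.0208 0.0491] y max 0.0759 z 0.1013
((35.038795471191406, 37.108455657958984), (82.67166900634766, 36.69541549682617), 80.41836547851562)
pin top jig [0.0335 0.0872 0.1309] 3417
```

The blank is flush on the fence now. I'll nudge it against the pin and then press down.

Request:
jog_arm(
  series=[
    {"linear": [0.04, 0, -0.01], "twist": [0, 0, 0]},
    {"linear": [0, 0, 0], "twist": [0, 0, 0]},
    {"linear": [0, 0, 0], "twist": [0, 0, 0]},
  ],
)

```text
time_s: 25.9
position: [0.538, 0.2127, 0.0346]
eef_rot: [0.784, 0.621, -0.005, -0.003]
wrist_force: [-10.5, 1.0, 5.0]
opening: 0.27
grasp_force: 60.9
```

Request:
jog_arm(
  series=[
    {"linear": [0, 0.03, 0.03], "twist": [0, 0, 0]},
    {"linear": [0, 0, 0.02], "twist": [0, 0, 0]},
    {"linear": [0, 0, 0], "twist": [0, 0, 0]},
    {"linear": [0, 0, 0], "twist": [0, 0, 0]},
  ],
)

```text
time_s: 26.4
position: [0.5378, 0.2128, 0.0345]
eef_rot: [0.784, 0.621, -0.006, -0.006]
wrist_force: [-20.4, -1.7, 23.0]
opening: 0.274
grasp_force: 63.2
```

```bash
python3 gap.py g2
```

```text
t 26.4 p [0.5378 0.2128 0.0345] q [ 0.784  0.621 -0.006 -0.006] F [-20.4  -1.7  23. ] op 0.274 g 63.2
175 foot x [-0.0026  0.0708] fence 0.0718 min z near fence 0.0618 y 0.069
200 foot x [-0.0031  0.0709] fence 0.0719 min z near fence 0.0629 y 0.057
225 foot x [-0.0026  0.0707] fence 0.0716 min z near fence 0.0627 y 0.045
250 foot x [-0.0028  0.0709] fence 0.0717 min z near fence 0.0628 y 0.033
rib x [0.0213 0.0492] y max 0.0759 z 0.1014
((34.801185607910156, 37.406455993652344), (82.16875457763672, 37.114688873291016), 80.33836364746094)
pin top jig [0.0335 0.0873 0.1309] 3427
```

Request:
jog_arm(
  series=[
    {"linear": [0, 0, 0], "twist": [0, 0, 0]},
    {"linear": [0, 0, 0], "twist": [0, 0, 0]},
    {"linear": [0, 0, 0], "twist": [0, 0, 0]},
  ],
)

```text
time_s: 26.82
position: [0.5378, 0.2128, 0.0345]
eef_rot: [0.784, 0.621, -0.006, -0.006]
wrist_force: [-20.3, -1.8, 23.6]
opening: 0.273
grasp_force: 63.2
```

```bash
python3 -c "
from h import *
st(); print(finish_job()); st()"
```

```text
t 26.82 p [0.5378 0.2128 0.0345] q [ 0.784  0.621 -0.006 -0.006] F [-20.3  -1.8  23.6] op 0.273 g 63.2
the job is handed in; nothing more can be done
None
the job is handed in; nothing more can be done
```

I handed the job in at 26.8 s with no verdict returned: the long pin is home in the jig and released, and the blank is flush on the fence and at its place at the pin to within about 1 mm by camera (pin contact not separately confirmed), still held at about 19 N sideways and 23 N down; the first grasp closed on air because the real fingertips end about 35 mm short of the reported TCP, which I corrected from the cameras.

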